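# Shut a returned belay device in the quarantine bay under the shelf

## Task

A returned belay device has to be set aside for inspection: slide it, lying flat and nose first with its lever tail towards you, into the bay under the maple shelf until its nose is fully home against the back stop. Then slide the steel keeper bolt fully shut behind its tail. Leave the swivel, the grip gauge and the loose carabiner where they lie.

Things in the scene. Friction and masses are not known exactly. Their poses are not given: they have to be found in the camera images.
- shelf_unit: Fixed maple shelf over a bay; origin on the bench under the shelf's front edge, on the bay's centre line; x into the bay, away from the robot, y left, z up. Here in mm: board x 0..90, y -220..180, underside z 180, 20 thick; on its back edge a peg rail to x 106, z 164..208, with dowels and two fixed carabiners to x 160. Legs 18 thick, x 30..90, y -211 and 171. The bench is the bay's floor.
- bay_mouth (a point): Middle of the bay's flared mouth, on the bench: x 45, y 0 of the shelf unit. Mouth about 90 mm wide; it narrows to two fences 30 high, 12 thick, inner faces at y = +-38 (76 apart), from x 65 to 152.
- bay_stop (a point): Foot of the face of the bay's back stop (30 mm high), on the centre line, on the bench: x 140, y 0, z 0 of the shelf unit; same axes.
- belay_device: Loose bronze-coloured device, about 200 g, lying flat. mm: body x 0..75, 66 wide, 30 high, front corners rounded 12; a straight lever tail 16 wide, 28 high, runs from its rear middle back to x -53. Origin on the underside where tail meets body; x to the nose, z up. Fully home, the origin is 65 and the tail's end 12 inside the shelf's front edge.
- device_nose (a point): Middle of the belay device's nose face: x 75, z 15 mm in its frame.
- device_tail (a point): End of the belay device's lever tail: x -53, z 14 mm in its frame.
- keeper_bolt (a joint): Slide of the steel bolt along the shelf's +y, m: 0 open, 0.110 shut (end stop); starts 0 to 0.025, clear of the bay; friction 1.5 N, stays where left. Its bar (shelf frame x -6..4, z 8..22 mm) has its leading end at y = -75 mm + joint; shut, it spans the bay's front 8 mm behind the tail of a device that is home. Runs on a fixed strip, y -200..-60, 20 high.
- keeper_knob (a point): Top centre of the bolt's upright round knob: 16 mm diameter, z 14 to 60, at x -50 (50 mm in front of the shelf's edge) and y = -150 mm + joint in the shelf frame. An arm 12 wide at z 11 to 19 joins it to the bar.
- swivel: Loose bystander: steel swivel with two eyes, 94 x 46 x 22 mm. Origin under its centre. It and the belay device lie one left, one right of the robot, either way round.
- grip_gauge: Loose bystander: blue plastic comb-like gauge, 100 x 70 x 10 mm. Origin on its underside near the middle.
- loose_carabiner: Loose bystander: green oval carabiner lying flat, 108 x 60 x 11 mm. Origin on the bench at its centre.
There are look-alikes about, which are no part of the job. There is more than one size of the belay_device; the job needs the middle-sized.

How it is judged:
By the outcome, as a careful person would: the job done as asked, in the order asked, and still so for the second after the job is handed in, with the robot touching nothing.
It also fails if it takes over 58 s, if anything falls off the work surface, if the arm or the gripper's body presses on something with over 40 N, if the wrist force passes 120 N, or if a joint passes its speed limit or range.

## Robot

A 7-joint arm with a two-finger parallel gripper is mounted at the origin on the work surface. World frame = base frame: x ahead of the robot, y to its left, z up, the work surface at z = 0. Lengths are in mm, angles in rad, forces in N, time in s.
With the tool pointing down it reaches from about 400 to 875 mm from the base axis. Payload 4.4 kg.
Tool frame: the origin (TCP) lies midway between the tips of the shut fingers; the grasp point (between the pads) lies 19 mm behind it; z points along the fingers, y is the line along which they close (so a half turn about z gives the same grasp; the last joint's range is limited). The gripper opens to 85 mm and grips with 20 to 120 N. Pads are 22 mm wide; open, the fingers measure 114 mm over their backs; the gripper's body (76 mm by 85 mm) begins 54 mm behind the grasp point. The pads swing forward as they close: fully open they stand 13 mm farther back than shut.
Start: joints at [-0.066, 0.628, 0.038, 1.517, -0.027, 0.996, -0.02], TCP at [650.014, 0.027, 231.313] pointing down, gripper open.
Joint ranges: [-3.06, 3.06], [-0.37, 2.12], [-1.25, 1.32], [0.18, 2.47], [-1.1, 4.24], [0.23, 1.98], [-2.94, 2.94]. Speed limits (rad/s): [2.57, 2.57, 3.14, 3.14, 3.14, 3.14, 3.14].

## Interface

Orientations are given as a unit quaternion [w, x, y, z].
In Python, from rig import arm, claw, solver, snapshot, telemetry gives the robot as it stands. Calls block until the motion is done:
- arm.move_to(position, orientation): joint-space move of the TCP to a pose.
- arm.line_to(position, rate=150, rotation=None, guard=None): straight line of the TCP; rotation=None keeps the orientation; rate is the mean speed in mm/s. With guard (N) it stops when the force on the tool has changed by that much, and returns True; else False.
- arm.goto_joints(angles): joint-space move.
- claw.grip(opening, newtons=None): finger opening in mm; newtons is the grip in N (None keeps the last); returns when the fingers have stopped.
- arm.sleep(seconds).
- solver.ik(position, orientation): joint angles nearest the present ones, or None.
- snapshot(name): name is "scene" or "side" or "wrist"; returns a dict with "image" (384x512x3 uint8, blue, green, red), "fx", "fy", "cx", "cy" (pixels), "camera_from_world" (4x4, takes a point from world to camera coordinates); the wrist camera has in their place "mount" (4x4, takes a point from camera to tool coordinates, whose origin is the TCP and whose axes are the flange's). Camera axes: x right, y down, z forward; pixel columns grow to the right and rows downward; lengths in mm; the calibration is good to about 2 mm. The wrist camera is an equidistant fisheye: a pixel r from the principal point sees the ray r / f radians off the axis. A picture is of the moment at which its call begins: read the wrist's pose just before it. There is no depth.
A pose or a line that the arm cannot do raises arm.PlanningError and nothing moves.
- arm.close_job(): hands the job in; it is judged then, once.
Readings, each from a call of its own:
- telemetry.read_time_s(): time.
- telemetry.read_joint_positions(): joint angles.
- telemetry.read_joint_vel(): joint speeds.
- telemetry.read_tau(): joint torques, N m.
- telemetry.read_ee_pos(): TCP position.
- telemetry.read_tcp_rot(): TCP orientation.
- telemetry.read_force(): force on the tool from outside, world axes, zero at the start.
- telemetry.read_ft_torque(): the same for the moment, N m.
- telemetry.read_grip_width(): finger opening in mm.
- telemetry.read_grasp_force(): force on a finger pad.
Only numpy, scipy, OpenCV 4.12 (cv2) and the standard library are available. Lean on these libraries where they do the work, as an engineer would, in place of code of your own. Each camera call takes 0.05 s, during which the arm holds its last target. There are 200 camera calls.

## Working session

There is one attempt and no reset: what is moved stays moved. The work goes in short steps, each a Python script; the robot and the scene stay as the last script left them, time stands still between calls to the robot, and variables do not carry over. Pictures are saved under pics/ and viewed, at most 10 in all, crops included, and the job is handed in when it is done.

```bash
mkdir -p pics && ls && cat > h.py <<'E'
import numpy as np, cv2
from rig import arm, claw, solver, snapshot, telemetry
def ray(s,u,v):
    R=s["camera_from_world"]; d=np.array([(u-s["cx"])/s["fx"],(v-s["cy"])/s["fy"],1.])
    A=np.array(R)[:3,:3]; t=np.array(R)[:3,3]
    return -A.T@t, A.T@d
def on(s,u,v,z):
    c,d=ray(s,u,v); return c+d*(z-c[2])/d[2]
def px(s,p):
    q=np.array(s["camera_from_world"])@np.append(p,1.); return np.array([s["fx"]*q[0]/q[2]+s["cx"],s["fy"]*q[1]/q[2]+s["cy"]])
E
python3 - <<'E'
from h import *
import pickle
for n in("scene","side"):
    s=snapshot(n); pickle.dump(s,open(n+".pkl","wb")); 
    cv2.imwrite(f"pics/{n}0.png",cv2.resize(s["image"],(800,600),interpolation=cv2.INTER_CUBIC))
    print(n,s["fx"],ray(s,s["cx"],s["cy"]))
print(telemetry.read_time_s(),telemetry.read_tcp_rot())
E
```

```text
pics
scene 351.8693768421562 (array([1231.11483903,  -96.24438389,  835.19366314]), array([-0.66068138,  0.10642144, -0.74308451]))
side 359.63660408059525 (array([ 121.42416653, -700.94102311,  637.78575179]), array([ 0.43409861,  0.71106806, -0.55311898]))
0.1 [-5.93285626e-04  7.07102920e-01  7.07110131e-01 -6.09314792e-04]
```

View pics/scene0.png

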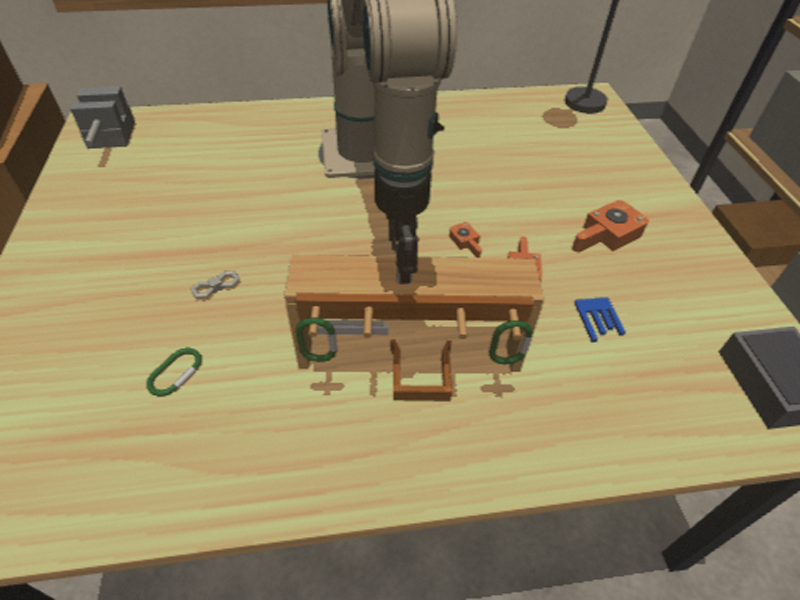

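View pics/side0.png

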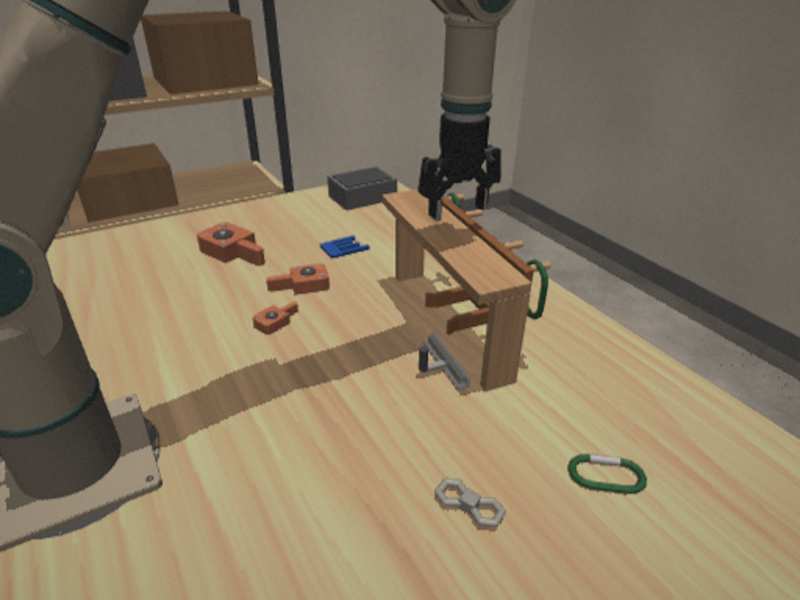

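Candidates for the belay device, as side-view pixels: (228,240) is the large one, (300,278) the middle one and (272,318) the small one. In the scene view the same three are at (610,225), (527,257) and (465,237). The middle one, partly hidden behind the shelf in the scene view, should be the target; I'll check its size. The swivel and carabiner are at -y, and the shelf is ahead with its knob at side (424,358).

```bash
python3 - <<'E'
from h import *
import pickle
S=pickle.load(open("scene.pkl","rb"));D=pickle.load(open("side.pkl","rb"))
hs=cv2.cvtColor(D["image"],cv2.COLOR_BGR2HSV)
m=cv2.inRange(hs,(3,140,90),(13,255,255))
n,l,st,c=cv2.connectedComponentsWithStats(m)
for i in range(1,n):
    if st[i,4]>80:
        print(st[i],c[i],on(D,*c[i],15).round())
        k=cv2.minAreaRect(np.argwhere(l==i)[:,::-1].astype(np.float32))
        P=np.array([on(D,u,v,29) for v,u in np.argwhere(l==i)])[:,:2].astype(np.float32)
        print(cv2.minAreaRect(P))
a=cv2.resize(D["image"][165:215,160:225],None,fx=8,fy=8,interpolation=cv2.INTER_CUBIC)[:400,:400]
b=cv2.resize(D["image"][110:260,235:360],None,fx=4,fy=4,interpolation=cv2.INTER_CUBIC)[:600,:400]
c=np.zeros((600,800,3),np.uint8); c[:a.shape[0],:a.shape[1]]=a; c[:b.shape[0],400:400+b.shape[1]]=b
cv2.imwrite("pics/crop1.png",c)
a=cv2.resize(S["image"][155:265,175:355],None,fx=4.4,fy=4.4,interpolation=cv2.INTER_CUBIC)
cv2.imwrite("pics/crop2.png",a)
E
```

```text
[145 145  23  21 139] [155.27338129 153.28776978] [415. 537.  15.]
((401.3892517089844, 501.22869873046875), (190.45159912109375, 59.26231002807617), 89.83026123046875)
[306 147  34  28 112] [322.75       160.27678571] [930. 181.  15.]
((912.5844116210938, 169.29811096191406), (218.57667541503906, 18.93937110900879), 81.21495819091797)
[173 170  36  15 151] [191.64238411 177.64238411] [466. 303.  15.]
((458.1759033203125, 286.61737060546875), (90.2033462524414, 108.36931610107422), 60.24405288696289)
[163 195  25  13  88] [174.89772727 201.        ] [370. 199.  15.]
((367.6657409667969, 180.48568725585938), (80.98368835449219, 45.73480987548828), 19.340347290039062)
```

View pics/crop1.png

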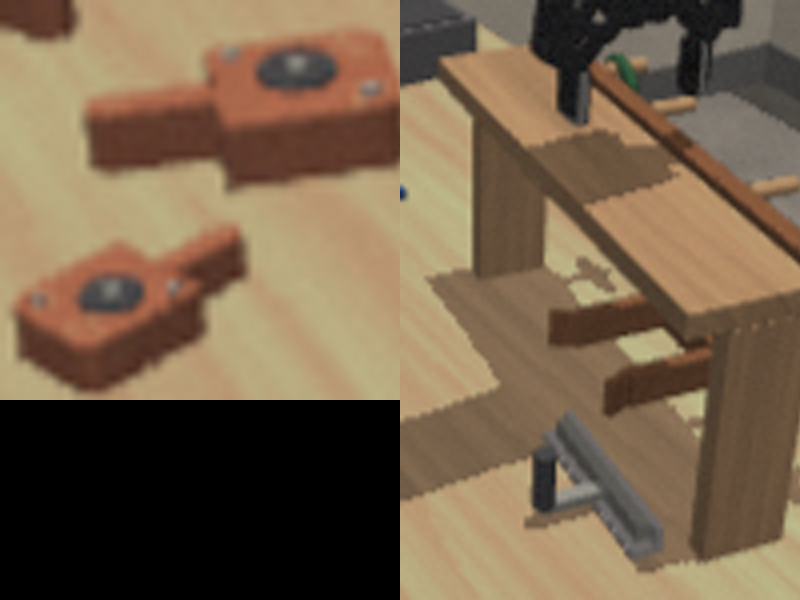

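View pics/crop2.png

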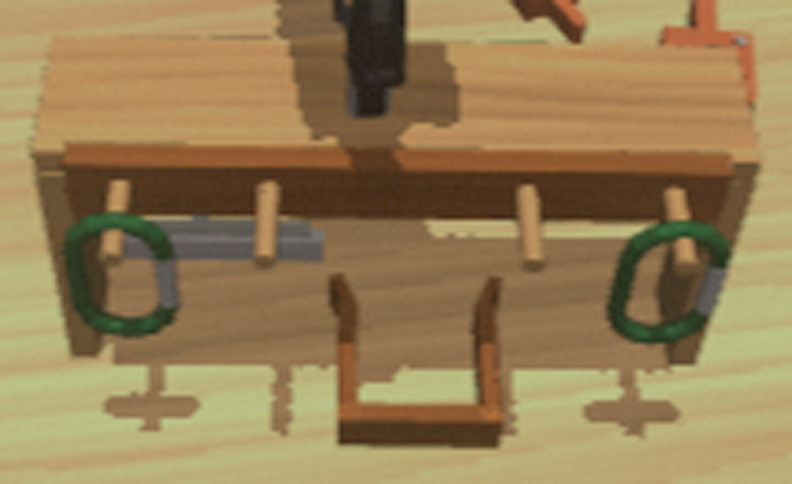

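In crop1 the device with its tail to the left and nose to the right (top of the crop) is the middle-sized one, with the small one below it. The keeper strip and knob show at (543,455-510). In crop2 the board's front corners are (52,38) and (750,48), and the stop's top inner edge runs (356,405)-(484,405).

```bash
python3 - <<'E'
from h import *
import pickle
S=pickle.load(open("scene.pkl","rb"));D=pickle.load(open("side.pkl","rb"))
f=lambda c,k,o:(np.array(c)+.5)/k-.5+o
for nm,c,z in [("boardfrontL -220",(52,38),200),("frontR 180",(750,48),200),("backL 90,-220",(35,153),200),("backR 90,180",(762,152),200),("stop in -38",(356,405),30),("stop in 38",(484,405),30),("stop back bottom",(340,445),0),("stop back bottom R",(498,445),0)]:
    print(nm,on(S,*f(c,4.4,[175,155]),z).round(1))
for nm,c,z in [("far front top",(440-400,62),200),("near front top",(690-400,318),200),("knobtop",(543-400,452),60),("knob bot",(543-400,510),14),("barlead",(570-400,412),22)]:
    print(nm,on(D,*f(c,4,[235,110]),z).round(1))
for nm,c,z in [("tail end near bottom",(93,168),0),("tail end near top",(88,110),28),("tail end far top",(98,95),28),("body rear near bot",(228,187),0),("body rear near top",(222,122),30),("body rear far top",(207,55),30),("near bot front",(398,165),0),("tail/body top",(215,100),28),("circle",(297,70),30)]:
    print(nm,on(D,*f(c,8,[160,165]),z).round(1))
print(snapshot("wrist")["mount"].round(3), {k:v for k,v in snapshot("wrist").items() if k[0] in'fc'})
E
```

```text
boardfrontL -220 [ 573.3 -164.3  200. ]
frontR 180 [629.4 238.9 200. ]
backL 90,-220 [ 661.5 -174.5  200. ]
backR 90,180 [708.6 220.2 200. ]
stop in -38 [735.9  -4.9  30. ]
stop in 38 [745.6  72.   30. ]
stop back bottom [744.5 -15.3   0. ]
stop back bottom R [756.7  81.2   0. ]
far front top [625.6 220.6 200. ]
near front top [ 570.2 -171.6  200. ]
knobtop [532.  -84.3  60. ]
knob bot [531.1 -88.1  14. ]
barlead [600.8 -14.   22. ]
tail end near bottom [396.1 312.6   0. ]
tail end near top [397.3 311.9  28. ]
tail end far top [404.9 321.4  28. ]
body rear near bot [439.  271.2   0. ]
body rear near top [440.1 272.8  30. ]
body rear far top [454.8 327.1  30. ]
near bot front [506.4 252.2   0. ]
tail/body top [445.1 293.8  28. ]
circle [482.7 296.7  30. ]
[[ 0.00000e+00 -9.57000e-01 -2.91000e-01  7.32340e+01]
 [ 1.00000e+00  0.00000e+00  0.00000e+00  1.00000e-02]
 [ 0.00000e+00 -2.91000e-01  9.57000e-01 -1.43228e+02]
 [ 0.00000e+00  0.00000e+00  0.00000e+00  1.00000e+00]] {'fx': 297.3186396354542, 'fy': 297.3186396354542, 'cx': 255.6015845264453, 'cy': 187.63071365456193}
```

```bash
cat >> h.py <<'E'
from scipy.spatial.transform import Rotation as Rn
def Rt(th,t):  # heading th rad, tilt t rad
    n=np.array([np.cos(th),np.sin(th),0]);l=np.array([-n[1],n[0],0])
    z=np.sin(t)*n-np.array([0,0,np.cos(t)]); return np.c_[np.cross(l,z),l,z]
def q(th,t,roll=0):
    v=(Rn.from_matrix(Rt(th,t))*Rn.from_euler('z',roll)).as_quat(); return [v[3],v[0],v[1],v[2]]
def wray(s,p,rot,u,v):
    M=np.array(s["mount"]); d=np.array([u-s["cx"],v-s["cy"]]);r=np.hypot(*d);a=r/s["fx"]
    c=np.array([*(d/max(r,1e-9)*np.sin(a)),np.cos(a)])
    R=Rn.from_quat([rot[1],rot[2],rot[3],rot[0]]).as_matrix()
    return R@M[:3,3]+np.array(p), R@M[:3,:3]@c
def won(s,p,rot,u,v,z):
    c,d=wray(s,p,rot,u,v); return c+d*(z-c[2])/d[2]
E
python3 - <<'E'
from h import *
d=np.pi/180
for t in (0,15,25,30,35,40):
    r=[]
    for p,th in (((411,310,10),-15.5),((411,310,110),-15.5),((475,66,10),-7.4),((629,48,10),-7.4)):
        for roll in (0,np.pi):
            j=solver.ik(p,q(th*d,t*d,roll)); r.append(None if j is None else np.round(j,2)[[3,5,6]])
    print(t,r)
E
```

```text
0 [array([2.04, 0.32, 0.29]), array([ 2.05,  0.37, -1.87]), array([2.  , 0.54, 0.35]), array([ 2.01,  0.58, -2.01]), array([2.13, 0.25, 0.84]), array([ 2.14,  0.26, -1.31]), array([1.71, 0.58, 1.  ]), array([ 1.72,  0.59, -1.36])]
15 [array([ 2.17,  0.34, -0.95]), array([2.16, 0.77, 2.16]), array([ 2.14,  0.34, -0.1 ]), array([ 2.15,  0.32, -2.06]), array([ 2.36,  0.49, -0.87]), array([2.36, 0.41, 2.14]), array([1.96, 0.33, 0.04]), None]
25 [array([ 2.24,  0.43, -1.43]), array([2.24, 0.53, 1.76]), array([ 2.22,  0.31, -0.71]), array([2.2 , 1.17, 2.13]), None, None, array([ 2.11,  0.44, -0.83]), array([2.11, 0.44, 2.31])]
30 [array([ 2.26,  0.6 , -1.52]), array([2.25, 0.91, 1.74]), array([ 2.26,  0.25, -0.93]), array([2.23, 1.28, 2.01]), None, None, array([ 2.18,  0.65, -0.93]), array([2.18, 0.68, 2.26])]
35 [array([ 2.28,  0.75, -1.59]), array([2.26, 1.36, 1.73]), array([ 2.28,  0.25, -1.21]), array([2.27, 0.69, 1.9 ]), None, None, array([ 2.24,  0.84, -1.  ]), array([2.23, 0.94, 2.28])]
40 [array([ 2.29,  0.87, -1.66]), array([2.28, 1.3 , 1.61]), array([ 2.31,  0.33, -1.43]), array([2.31, 0.28, 1.69]), None, None, array([ 2.29,  1.01, -1.1 ]), array([2.29, 1.21, 2.33])]
```

```bash
python3 - <<'E'
from h import *
import pickle
d=np.pi/180
arm.move_to([435,303,150],q(-15.5*d,12*d))
p=telemetry.read_ee_pos();r=telemetry.read_tcp_rot()
s=snapshot("wrist"); pickle.dump((s,p,r),open("w1.pkl","wb"))
print(p,telemetry.read_time_s(),telemetry.read_joint_positions())
hs=cv2.cvtColor(s["image"],cv2.COLOR_BGR2HSV); m=cv2.inRange(hs,(2,110,50),(14,255,255))
cv2.imwrite("pics/w1.png",cv2.resize(s["image"],(800,600),interpolation=cv2.INTER_CUBIC))
E
```

```text
[436.5396223  302.08152292 150.35198466] 1.675 [-0.74642135  0.53504493 -0.04568553  2.05057181  0.4474746   0.4934721
  0.12322777]
```

View pics/w1.png

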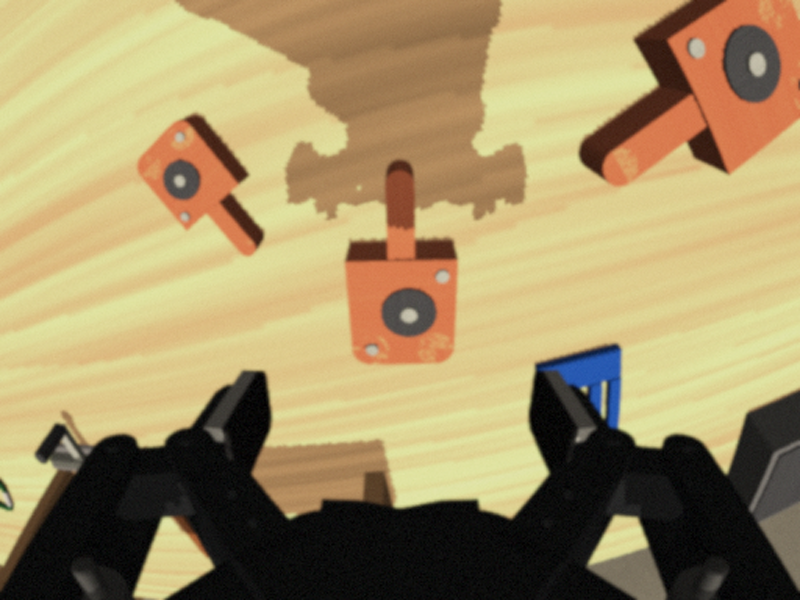

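The wrist view shows three devices: large top right at (740,80), small on the left at (185,180), and the middle one in the centre. The middle one has rear corners (346,261) and (457,259), its nose at (408,363) and its tail end near (399,165). Next I'll check its size.

```bash
python3 - <<'E'
from h import *
import pickle
s,p,r=pickle.load(open("w1.pkl","rb"))
g=lambda u,v,z:won(s,p,r,(u+.5)*.64-.5,(v+.5)*.64-.5,z)
A=g(346,261,30);B=g(457,259,30);N=g(408,363,30);T=g(400,172,28);T0=g(400,161,0);L=g(387,259,28);Rr=g(414,258,28);T1=g(389,190,28);T2=g(412,190,28)
print("rear",A.round(1),B.round(1),np.linalg.norm(A-B)); O=(A+B)/2
print("O",O,"nose",N.round(1),np.linalg.norm(N-O),"tail",T.round(1),T0.round(1),np.linalg.norm((T-O)[:2]),"tailw",np.linalg.norm(T1-T2),np.linalg.norm(L-Rr))
for a,b in((T,N),(O,N),(B,A)): print(np.degrees(np.arctan2(*(b-a)[[1,0]])))
# others: body widths
a=g(138,165,25);b=g(188,229,25);print("small w",np.linalg.norm(a-b))
a=g(730,173,35);b=g(636,40,0);c=g(668,66,35);print("large",np.linalg.norm(a-c))
# shelf: gauge
print("gauge",g(537,362,10),g(620,347,10))
E
```

```text
rear [439.4 268.   30. ] [455.6 330.7  30. ] 64.73427683172049
O [447.46482451 299.38575042  30.        ] nose [520.8 283.5  30. ] 75.0370249766688 tail [397.4 312.5  28. ] [397.5 312.5   0. ] 51.76517209038055 tailw 12.628874383768885 15.791398764369807
-13.242398889296624
-12.235810266406817
-104.48816918014191
small w 51.571956648425896
large 81.78656595608486
gauge [562.33078912 371.46859066  10.        ] [569.32658751 438.33955334  10.        ]
```

Sizes measure 65 × 75 mm with a 52 mm tail, which confirms the middle device (small is about 52 wide, large about 82). Now grasp its tail.

```bash
python3 - <<'E'
from h import *
import pickle
d=np.pi/180; Q=q(-14*d,15*d)
arm.line_to([413.5,308,60],rate=150,rotation=Q)
claw.grip(50)
hit=arm.line_to([413.5,308,10],rate=80,guard=8)
print(hit,telemetry.read_ee_pos())
claw.grip(0,60)
print("w",telemetry.read_grip_width(),telemetry.read_grasp_force())
arm.line_to([470,200,11],rate=120)
arm.line_to([478,68,11],rate=120,rotation=q(-7.4*d,15*d))
arm.sleep(.2)
p=telemetry.read_ee_pos();r=telemetry.read_tcp_rot()
s=snapshot("wrist"); pickle.dump((s,p,r),open("w2.pkl","wb"))
cv2.imwrite("pics/w2.png",cv2.resize(s["image"],(800,600),interpolation=cv2.INTER_CUBIC))
print(p,telemetry.read_force(),telemetry.read_grip_width(),telemetry.read_time_s())
E
```

```text
False [413.61462102 308.00673677  10.15357207]
w 14.199339637686546 59.18084017932415
[478.02211998  68.90791289  11.01643612] [ 0.44654379  0.2378405  -1.85881082] 14.339285145249068 7.525
```

View pics/w2.png

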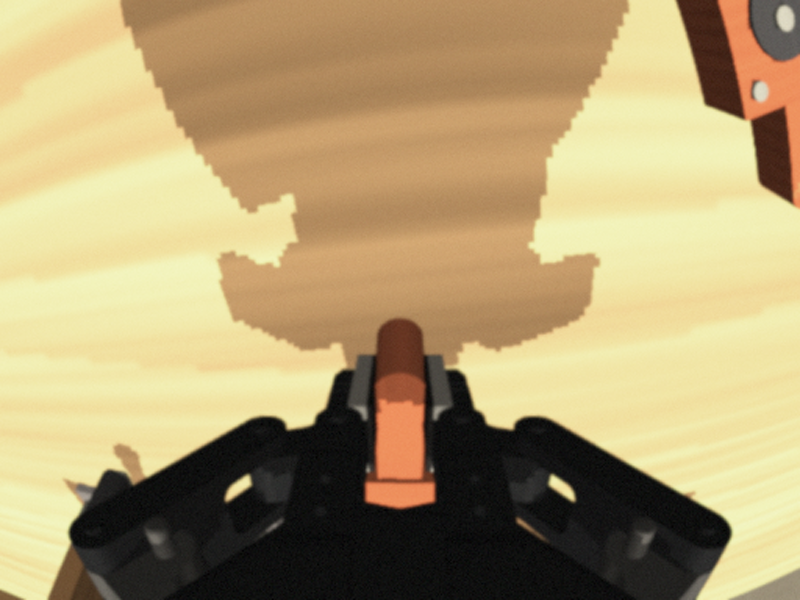

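The tail is held and aligned. Next: slide in part-way under the guard, checking the result with the side and scene cameras.

```bash
cat >> h.py <<'E'
th=np.radians(-7.4); O=np.array([602,51.5]); X=np.array([np.cos(th),np.sin(th)]); Y=np.array([-X[1],X[0]])
def W(x,y,z): return [*(O+X*x+Y*y),z]
def sh(p): v=np.array(p[:2])-O; return np.array([v@X,v@Y,p[2]])
E
python3 - <<'E'
from h import *
import pickle
for x in (-70,-18):
    hit=arm.line_to(W(x,0,11),rate=80,guard=12)
    print(hit,sh(telemetry.read_ee_pos()),telemetry.read_force())
    if hit: break
S=snapshot("scene");D=snapshot("side"); pickle.dump((S,D),open("v2.pkl","wb"))
a=cv2.resize(S["image"][165:265,230:320],(400,444),interpolation=cv2.INTER_CUBIC)
b=cv2.resize(D["image"][140:250,250:350],(400,440),interpolation=cv2.INTER_CUBIC)
c=np.zeros((450,800,3),np.uint8);c[:444,:400]=a;c[:440,400:]=b
cv2.imwrite("pics/v2.png",c); print(telemetry.read_time_s(),telemetry.read_grip_width())
E
```

```text
False [-70.05957508  -0.15254475  10.94980129] [ 0.2327734  -0.5676733  -1.44505673]
False [-18.53433887  -0.06716411  10.9428997 ] [-0.12413297  0.10136729 -2.30015292]
9.2667 14.491996302840793
```

View pics/v2.png

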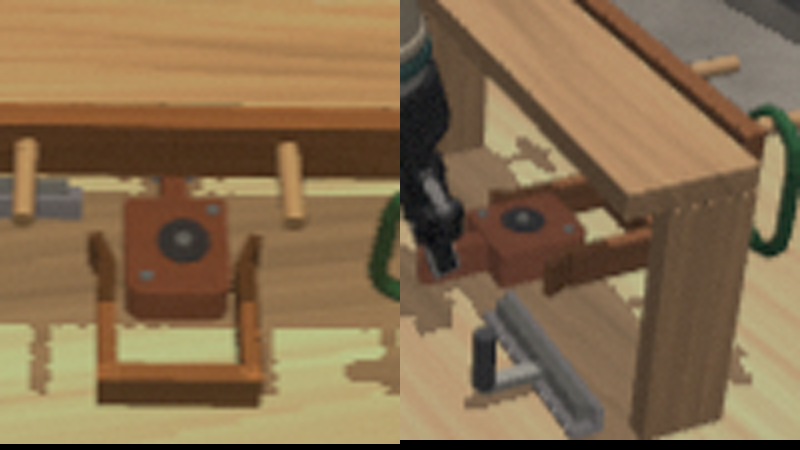

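The nose sits centred between the flared fences: scene (180,310), with gaps of about 12 and 10 px. Now I'll release, re-tilt and push the tail end home.

```bash
python3 - <<'E'
from h import *
d=np.pi/180
for t in (24,26,28,30,32):
    print(t,[None if (j:=solver.ik(W(x,0,z),q(th,t*d))) is None else np.round(j,2) for x,z in ((-60,11),(-60,70),(3,11))])
claw.grip(40)
p=np.array(telemetry.read_ee_pos()); arm.line_to(list(p-70*Rt(th,15*d)[:,2]),rate=150)
claw.grip(0,40)
print(sh(telemetry.read_ee_pos()),telemetry.read_time_s(),telemetry.read_grip_width())
E
```

```text
24 [array([-0.04,  0.85, -0.33,  2.32,  2.37,  0.55, -1.13]), array([-0.1 ,  0.69, -0.23,  2.31,  2.26,  0.39, -1.04]), array([-0.07,  0.85, -0.21,  2.16,  2.32,  0.38, -1.03])]
26 [array([-0.02,  0.87, -0.36,  2.34,  2.39,  0.64, -1.16]), array([-0.08,  0.71, -0.28,  2.34,  2.3 ,  0.47, -1.09]), array([-0.04,  0.86, -0.26,  2.19,  2.36,  0.46, -1.07])]
28 [array([-0.01,  0.89, -0.4 ,  2.37,  2.42,  0.72, -1.19]), array([-0.06,  0.72, -0.32,  2.37,  2.33,  0.55, -1.13]), array([-0.02,  0.87, -0.3 ,  2.21,  2.39,  0.54, -1.1 ])]
30 [array([ 0.  ,  0.91, -0.43,  2.4 ,  2.43,  0.81, -1.21]), array([-0.04,  0.74, -0.37,  2.39,  2.36,  0.64, -1.16]), array([-0.  ,  0.89, -0.33,  2.24,  2.42,  0.63, -1.12])]
32 [array([ 0.01,  0.94, -0.46,  2.42,  2.45,  0.89, -1.23]), array([-0.03,  0.77, -0.4 ,  2.42,  2.38,  0.72, -1.2 ]), array([ 0.01,  0.91, -0.37,  2.26,  2.45,  0.71, -1.15])]
[-36.22151573   0.13678738  78.43110741] 10.7167 0.3314118630936708
```

```bash
python3 - <<'E'
from h import *
import pickle
d=np.pi/180
arm.move_to(W(-62,0,78),q(th,28*d))
print(arm.line_to(W(-62,0,11),rate=100,guard=8),sh(telemetry.read_ee_pos()))
arm.sleep(.2); f0=telemetry.read_force()
hit=arm.line_to(W(-10,0,11),rate=60,guard=15)
print(hit,sh(telemetry.read_ee_pos()),telemetry.read_force()-f0)
if not hit:
    hit=arm.line_to(W(14,0,11),rate=25,guard=12)
    print(hit,sh(telemetry.read_ee_pos()),telemetry.read_force()-f0)
S=snapshot("scene");D=snapshot("side"); pickle.dump((S,D),open("v3.pkl","wb"))
a=cv2.resize(S["image"][165:265,230:320],(400,444),interpolation=cv2.INTER_CUBIC)
b=cv2.resize(D["image"][140:250,250:350],(400,440),interpolation=cv2.INTER_CUBIC)
c=np.zeros((450,800,3),np.uint8);c[:444,:400]=a;c[:440,400:]=b
cv2.imwrite("pics/v3.png",c); print(telemetry.read_time_s())
E
```

```text
False [-61.78832961   0.12353916  11.34827334]
False [-10.09805501   0.10163495  11.0513558 ] [ 0.12457754 -0.95141875 -0.24082467]
True [4.86068602 0.15804283 9.74975087] [-0.8889736   0.19954702 -0.83712271]
14.4083
```

View pics/v3.png

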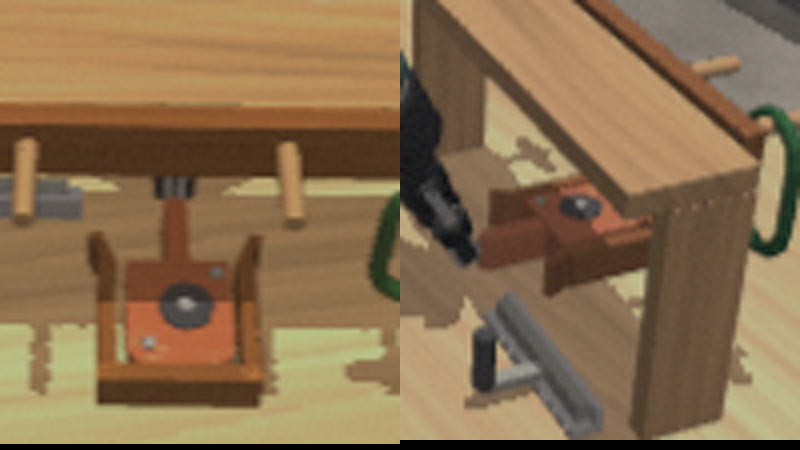

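The nose edge lies against the stop at scene (180,365), with the tail about 12 mm inside. I'll press once more to confirm it is seated, then push the knob from its -y side.

```bash
python3 - <<'E'
from h import *
import pickle
d=np.pi/180
f0=telemetry.read_force()
hit=arm.line_to(W(16,0,11),rate=25,guard=20)
print(hit,sh(telemetry.read_ee_pos()),telemetry.read_force()-f0)
arm.line_to(W(-65,0,14),rate=120); arm.line_to(W(-65,0,105),rate=150)
arm.move_to(W(-55,-178,105),q(th,15*d))
D=snapshot("side")
print("swivel",sh(on(D,470*.64,500*.64,0)))
print(arm.line_to(W(-51,-178,30),rate=120,guard=8),sh(telemetry.read_ee_pos()))
hit=arm.line_to(W(-51,-75,30),rate=60,guard=15)
print(hit,sh(telemetry.read_ee_pos()),telemetry.read_force())
if not hit:
    hit=arm.line_to(W(-51,-40,30),rate=30,guard=15)
    print(hit,sh(telemetry.read_ee_pos()),telemetry.read_force())
S=snapshot("scene");D=snapshot("side"); pickle.dump((S,D),open("v4.pkl","wb"))
a=cv2.resize(S["image"][165:265,230:320],(400,444),interpolation=cv2.INTER_CUBIC)
b=cv2.resize(D["image"][140:250,250:350],(400,440),interpolation=cv2.INTER_CUBIC)
c=np.zeros((450,800,3),np.uint8);c[:444,:400]=a;c[:440,400:]=b
cv2.imwrite("pics/v4.png",c); print(telemetry.read_time_s())
E
```

```text
True [4.93936736 0.36576024 8.24652069] [-0.46437066  0.00376573  0.05721751]
swivel [ -98.95359488 -400.81218522    0.        ]
False [ -50.69478668 -177.1586871    30.52348391]
False [-51.22218951 -74.95033952  29.96318315] [ 0.794551   -1.15861517  0.12656184]
True [-51.29790146 -61.78508535  29.38952289] [ 0.38920356 -0.72585848  0.50888859]
20.6583
```

View pics/v4.png

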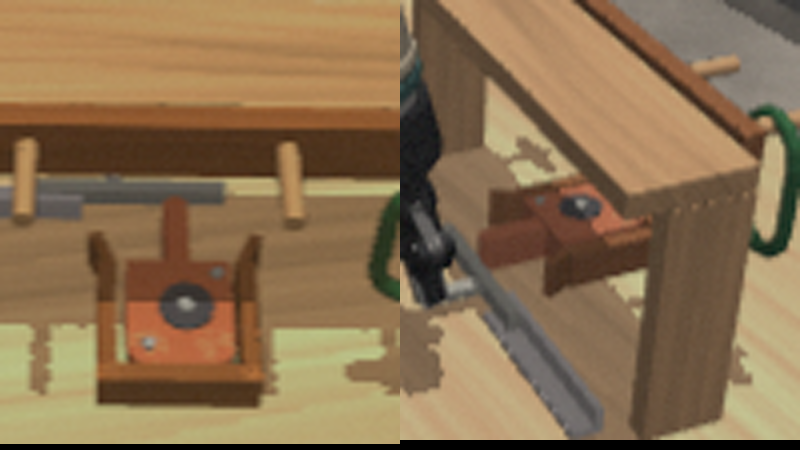

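The bar now spans behind the tail, with its end at scene (224,190), and it stopped at the expected -62 mm. One firmer push, then retreat, a numeric check and hand-in.

```bash
python3 - <<'E'
from h import *
hit=arm.line_to(W(-51,-40,30),rate=30,guard=22)
print(hit,sh(telemetry.read_ee_pos()))
arm.line_to(W(-51,-80,30),rate=80); arm.line_to(W(-60,-85,130),rate=150); arm.sleep(.3)
S=snapshot("scene");D=snapshot("side")
f=lambda c,k:(np.array(c)+.5)/k-.5
print("bar end",sh(on(S,*(f((224,192),4.444)+[230,165]),8)), "px expected",(px(S,W(4,35,8))-[230,165])*4.444)
print("nose top px if home",(px(S,W(140,0,30))-[230,165])*4.444,"disc centre",sh(on(S,*(f((185,306),4.444)+[230,165]),31)))
c=np.zeros((450,800,3),np.uint8)
c[:444,:400]=cv2.resize(S["image"][165:265,230:320],(400,444),interpolation=cv2.INTER_CUBIC)
c[:440,400:]=cv2.resize(D["image"][140:250,250:350],(400,440),interpolation=cv2.INTER_CUBIC)
cv2.imwrite("pics/v5.png",c); print(telemetry.read_time_s(),telemetry.read_force())
E
```

```text
True [-51.87842735 -62.04495119  28.51227038]
bar end [-8.85784579 37.18246009  8.        ] px expected [220.17040031 205.42544516]
nose top px if home [178.00830656 362.99651059] disc centre [98.62230219  4.89452283 31.        ]
22.6917 [-0.47812503 -0.78265396 -0.02497983]
```

View pics/v5.png

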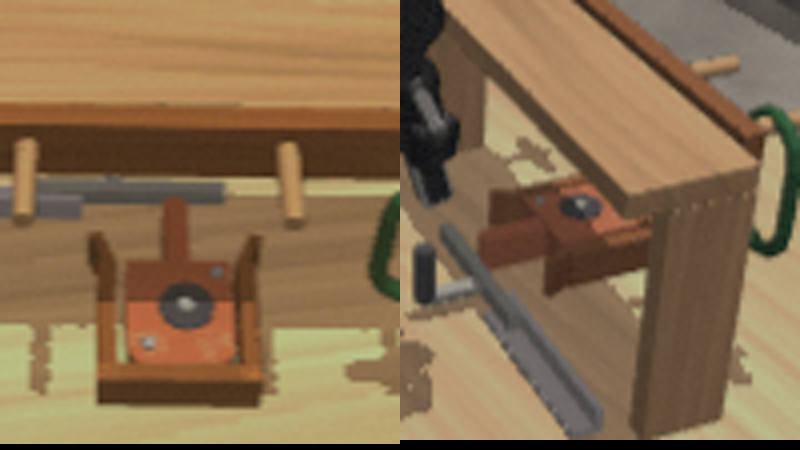

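```bash
python3 -c "
from h import *
print(arm.close_job())"
```

```text
the job is handed in; nothing more can be done
None
```

The job is handed in: the middle-sized belay device is nose-home against the back stop and the keeper bolt is shut behind its tail. The swivel, gauge and carabiner were not touched. It took about 23 s of robot time, and no verdict came back from the judge.

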